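# Wedge the gearbox tight in its shipping crate

### The arm

A 7-joint arm with a two-finger parallel gripper is mounted at the origin on the work surface. World frame = base frame: x ahead of the robot, y to its left, z up, the work surface at z = 0. Lengths are in mm, angles in degrees, forces in N, time in s.
With the tool pointing down it reaches from about 425 to 1025 mm from the base axis. Payload 3.6 kg.
Tool frame: the origin (TCP) lies between the finger pads; the fingertips stand 22 mm ahead of it and the grasp point (between the pads) lies 3 mm ahead of it; z points along the fingers, y is the direction in which the jaws open and shut (so a half turn about z gives the same grasp; the last joint's range is limited). The gripper opens to 85 mm and grips with 20 to 120 N. Pads are 22 mm wide; open, the fingers measure 114 mm over their backs; the gripper's body (76 mm by 85 mm) begins 54 mm behind the grasp point. The pads swing forward as they close: fully open they stand 13 mm farther back than shut.
Start: joints at [67.122, 33.873, 2.773, 92.16, -1.908, 54.013, -1.931], TCP at [218.268, -691.367, 253.302] pointing down, gripper open.
Joint ranges: [-153.93, 153.93], [-27.13, 128.08], [-72.61, 78.16], [10.71, 143.7], [-87.88, 267.88], [4.46, 118.87], [-176.78, 176.78]. Speed limits (degrees/s): [147.25, 147.25, 180, 180, 180, 180, 180].

### API

Orientations are given as [roll, pitch, yaw] about the fixed x, y, z axes, in that order (R = Rz(yaw) Ry(pitch) Rx(roll)).
In Python, from cell import monitor, viewer, hand_in gives the robot as it stands.
- The arm moves only by the tool carry_out, never from a script. Its argument "commands" is a list of rows, each a list of 5 numbers: the finger opening in m, from 0 to 0.0854, then the shift along the tool's x, y, z in m, then the turn about the tool's z in degrees. In form: [[claw, x, y, z, yaw], ...]. A call has 1 to 20 rows; each row shifts and turns the commanded pose from where the row before left it, along the tool's axes as they then stand; what a row does not reach is not made up. A row lasts 1/8 s, in which the tool goes at most 62.5 mm and 10.7 degrees, less where a joint would pass 70% of its speed; a pose out of reach is approached as far as the arm can. A call is refused whole if a number of a shift passes 0.0625 or a number of a turn 10.7, either way. A call with a gripper value outside its range is refused whole. The fingers move at their own pace and stop on an object; the grip force is fixed at half the most. Time passes only in rows, so rows that do not move let the fingers close. It gives the time, the measured TCP pose, the force and the opening at its end, in the units of the state.
- monitor.get_state(): the state, without advancing time (a new reading comes with each control period).
- viewer.read_camera(name): name is "scene" or "side" or "wrist"; returns the picture (480x640x3 uint8, red, green, blue); there is no depth.
- viewer.camera_model(name): a dict with "fov_y" (degrees; the focal length in pixels is half the picture's height over the tangent of half this angle, whatever the lens; pixels are square), "cx", "cy" (the principal point, pixels), "origin" and "orientation" of the camera in the world. Camera axes: x right, y up, looking along -z (the intrinsics and any distortion apply to the point x, -y, -z); pixel columns grow to the right and rows downward; lengths in mm; the calibration is good to about 2 mm. A picture is of the moment at which its call begins: read the wrist's pose just before it. camera_model takes no time and is no camera call; for the wrist camera it gives the pose at the moment of the call.
- hand_in(): hands the job in, once; it reports no verdict.
Trained networks look in the newest picture that a camera, given by its name, has taken for a name from the list of things; names that differ only in an ending like _2 or _b are one class to them, and where a whole thing is asked for, a point or a joint stands for the part that bears it (a point fixed in the world has none). Each returns a list of dicts, best first, with "confidence" (0 to 1); they miss things now and then, are a little off and sometimes report something else, mostly with a low value. They report only what shows in the picture. A call takes as long as a camera call. They do not tell look-alikes from the thing itself.
- viewer.boxes_of(name, camera): "position" ([x, y, z] in mm, in world coordinates, good to about 4 mm: the middle of the surface that is visible of it).
The state is a dict: "t": time; "qpos": joint angles; "qd": joint speeds; "tau": joint torques, N m; "tcp_pos": TCP position; "tool_rot": TCP orientation; "contact_force": force on the tool from outside, world axes, zero at the start; "torque": the same for the moment, N m; "width": finger opening in mm.
Only numpy, scipy, OpenCV 4.12 (cv2) and the standard library are available. Lean on these libraries where they do the work, as an engineer would, in place of code of your own. Each camera call takes 0.05 s, during which the arm holds its last target.

### The job

The gearbox in the open plywood crate is loose: there is still a gap between it and one end board of the crate. Take the long wooden wedge out of the rack (the one that is clearly thickest at the top; the slimmer wedge and the straight slat are no use), and drive it thin end down into that gap. Press it down firmly until it has pushed the gearbox all the way against the opposite end of the crate and is jammed tight and upright; then let go.

Things in the scene. Friction and masses are not known exactly. Their poses are not given: they have to be found in the camera images.
- wedge_mid (a point): Centre of the right wedge: light wood, 130 mm long along z (up), thin end down in a rack pocket 40 mm deep (lift 60 mm to clear). x: 45 mm wide, parallel faces to grip; y: tapers both sides alike from 8 mm (bottom) to 46 mm (top). Half turn alike. 0.1 kg. Grip 25-50 mm above this point, as about 48 mm stay above the crate's rim. Driven home, this point is 15-25 mm below the rim.
- rack: Fixed wooden block 78 x 200 x 45 mm (x, y, z), origin centre of underside. Three equal pockets at y = -64, 0, 64 mm, 48 (x) by 22 mm (y), floor 5 mm above the table. In them, in any order, width along x: the right wedge, a slim wedge (105 mm long, 12 to 22 mm thick) and a straight slat (120 mm long, 18 mm thick); both too thin for the gap.
- gap (a point): Aim point in the gap's mouth, at the rim of the fixed plywood crate (142 x 172 x 100 mm), 100 mm above the table. x: along the gap (106 mm long); +y: across it, to the gearbox. End board's face 15 mm to -y, gearbox 10 to 13 mm to +y at the start, both rim-high. Gap 90 mm deep, 25-28 mm wide, 32 mm once the gearbox is home. The wedge's x goes along this x, aimed here.
- gearbox: Grey gearbox 98 x 120 x 90 mm, origin centre of underside, axes as gap; shaft stub on top to 28 mm above the rim. Slides only along y (4 N friction), stays where left. Starts 4-7 mm short of the far end board; home when 77 mm from gap along y. Pressing the wedge down with 5-14 N moves it home, then the wedge stops hard; 15-20 N jams it tight and it stays when let go.
Not all that is in view belongs to the job. What is shaped like the part that bears wedge_mid but green or orange is not meant. Of the things that look like the part that bears gap, take the one that is farthest from the robot's base at the start.

How it is judged:
By the outcome, as a careful person would: the job done as asked, in the order asked, and still so for the second after the job is handed in, with the robot touching nothing.
It also fails if it takes over 42 s, if anything falls off the work surface, if the arm or the gripper's body presses on something with over 40 N, if the wrist force passes 120 N, or if a joint passes its speed limit or range.

## Working session

There is one attempt and no reset: what is moved stays moved. The work goes in short steps, Python scripts to look and compute and a tool call to move; the robot and the scene stay as the last step left them, time stands still between calls to the robot, and variables do not carry over. Pictures are saved under pics/ and viewed, and the job is handed in when it is done.

Besides the shell and the picture viewer there is one more tool, called after "Emit:" as name(argument=value, ...), one argument or row to a line, values as JSON. carry_out: Moves the arm, as the interface text tells. Its arguments: {"type":"object","properties":{"commands":{"type":"array"}},"required":["commands"]}

```bash
ls; mkdir -p pics
cat > look.py <<'E'
import cv2
from cell import monitor, viewer
def snap(cam,fn):
    im=viewer.read_camera(cam); cv2.imwrite('pics/'+fn,im[:,:,::-1]); return im
E
python3 - <<'E'
from look import *
s=monitor.get_state();print(s)
for c in ['scene','side']:
    snap(c,c+'0.png'); print(c,viewer.camera_model(c))
    for n in ['wedge_mid','rack','gap','gearbox']:
        for d in viewer.boxes_of(n,c): print(n,d)
E
```

```text
pics
{'t': 0.0, 'qpos': array([67.12201882, 33.92574612,  2.76812789, 92.23633453, -1.90648479,
       54.01269281, -1.93116068]), 'qd': array([-0.01702841, -0.05279768, -0.0335624 ,  0.01226573, -0.04853296,
        0.02554189, -0.04885437]), 'tau': array([-1.02585341e-05, -5.48698390e+01,  1.54705435e+00, -1.98124516e+01,
        9.48492321e-03,  8.88109003e-03, -7.98241047e-07]), 'tcp_pos': array([ 218.02435103, -690.62459793,  252.14148613]), 'tool_rot': array([-1.79871620e+02,  8.85069662e-03,  1.75253878e+01]), 'contact_force': array([-0.05548856, -0.45700411, -0.30963036]), 'torque': array([-0.01635282,  0.01626221, -0.01895153]), 'width': 85.13497205521026}
scene {'fov_y': 45.587954889237125, 'cx': 317.7657002048302, 'cy': 248.0590162485276, 'origin': array([ 920.29078156, -213.3960973 ,  922.96279006]), 'orientation': array([3.02188559e+01, 1.69651553e-02, 6.48858399e+01])}
wedge_mid {'position': [583.7, 168.5, 128.4], 'confidence': 0.92}
wedge_mid {'position': [698.9, 124.8, 133.5], 'confidence': 0.65}
wedge_mid {'position': [467.5, 200.4, 107.9], 'confidence': 0.58}
rack {
[... 325 characters left out ...]
092917030335, 'cx': 316.5548703104833, 'cy': 236.74800394084878, 'origin': array([-59.09734736, 592.99254785, 773.84910958]), 'orientation': array([  51.16979306,    0.47614619, -139.1444874 ])}
wedge_mid {'position': [447.9, 215.9, 94.8], 'confidence': 0.95}
wedge_mid {'position': [554.5, 185.2, 115.7], 'confidence': 0.82}
wedge_mid {'position': [678.9, 138.1, 110.9], 'confidence': 0.69}
rack {'position': [552.5, 222.3, 44.2], 'confidence': 0.96}
gap {'position': [505.8, -138.6, 90.6], 'confidence': 0.7}
gap {'position': [290.6, -198.1, 88.1], 'confidence': 0.67}
gearbox {'position': [515.8, -162.7, 106.3], 'confidence': 0.82}
gearbox {'position': [299.0, -218.8, 102.5], 'confidence': 0.71}
```

View pics/scene0.png

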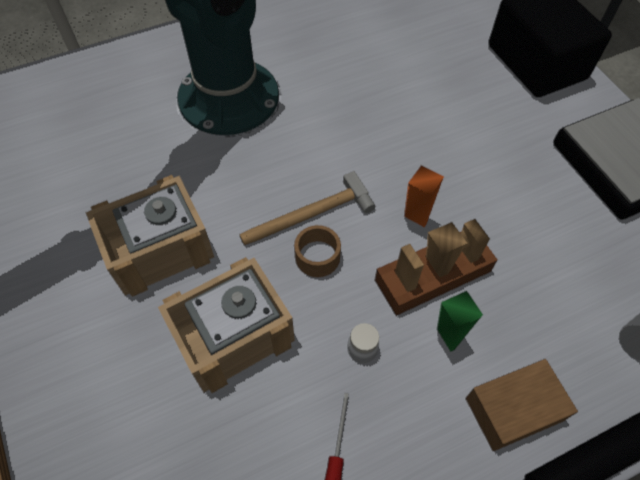

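View pics/side0.png

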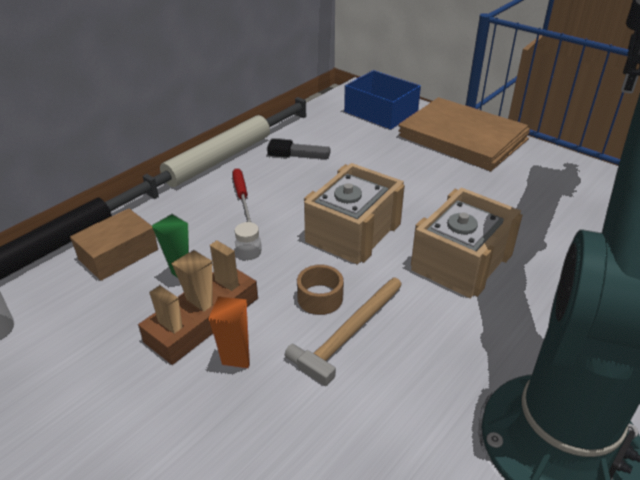

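The rack holds three pieces, seen in scene0 at (410,268), (446,250) and (476,240). The middle one is clearly thickest at the top, so it is the right wedge. The orange (423,195) and green (459,320) wedges are decoys. The crates are at (150,230) and (228,320); the second is farther from the base (about 577 mm against 430 mm). I'll enlarge both to confirm and measure.

Run:
```python
import cv2
a=cv2.imread('pics/scene0.png');b=cv2.imread('pics/side0.png')
cv2.imwrite('pics/c1.png',cv2.resize(a[250:400,150:310],None,fx=5,fy=4*1.25*0.8,interpolation=cv2.INTER_CUBIC) if 0 else cv2.resize(a[250:400,150:310],None,fx=4,fy=4,interpolation=cv2.INTER_CUBIC))
cv2.imwrite('pics/c2.png',cv2.resize(a[150:320,360:520],None,fx=3.5,fy=3.5,interpolation=cv2.INTER_CUBIC))
cv2.imwrite('pics/c3.png',cv2.resize(b[150:270,290:420],None,fx=5,fy=5,interpolation=cv2.INTER_CUBIC))
```

```text
(no output)
```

View pics/c1.png

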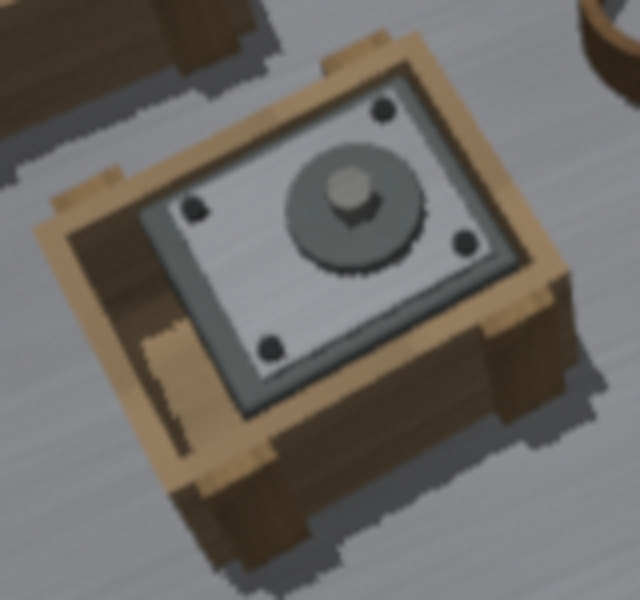

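View pics/c2.png

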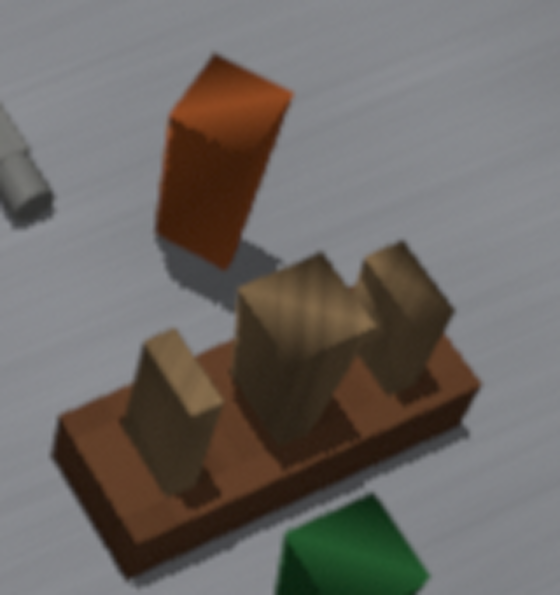

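View pics/c3.png

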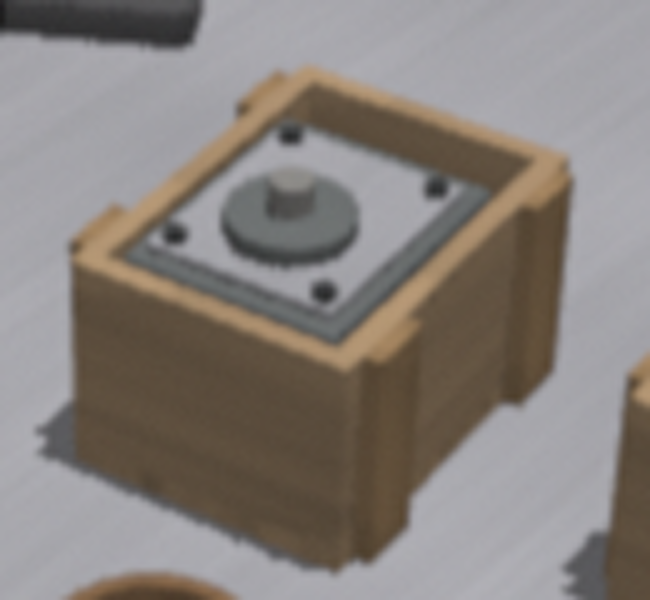

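```bash
cat > geo.py <<'E'
import numpy as np
from scipy.spatial.transform import Rotation as R
def ray(cm,u,v):
    f=240/np.tan(np.radians(cm['fov_y']/2))
    d=np.array([(u-cm['cx'])/f,-(v-cm['cy'])/f,-1.])
    return np.array(cm['origin']),R.from_euler('xyz',cm['orientation'],degrees=True).apply(d)
def atz(cm,u,v,z):
    o,d=ray(cm,u,v); return (o+d*(z-o[2])/d[2])[:2]
E
python3 - <<'E'
from geo import *
from cell import viewer
np.set_printoptions(precision=1,suppress=True)
s=viewer.camera_model('scene');d=viewer.camera_model('side')
def P(cm,l,k,o,z): return np.array([atz(cm,(u+.5)/k-.5+o[0],(v+.5)/k-.5+o[1],z) for u,v in l])
def rep(n,p):
    print(n,'c',p.mean(0));e=np.roll(p,-1,0)-p
    print('  len',np.linalg.norm(e,axis=1),'ang',np.degrees(np.arctan2(e[:,1],e[:,0])));print(p)
rep('inner scene',P(s,[(68,236),(405,65),(530,262),(190,455)],4,(150,250),100))
rep('outer scene',P(s,[(35,230),(415,33),(570,270),(170,492)],4,(150,250),100))
rep('gearbox top scene',P(s,[(142,210),(395,82),(520,258),(248,415)],4,(150,250),100))
rep('outer side',P(d,[(305,67),(570,158),(347,370),(75,258)],5,(290,150),100))
rep('inner side',P(d,[(308,85),(537,160),(345,345),(120,250)],5,(290,150),100))
rep('rack scene',P(s,[(60,415),(412,262),(480,385),(135,543)],3.5,(360,150),45))
rep('wedge',P(s,[(237,290),(320,252),(377,325),(297,357)],3.5,(360,150),135))
E
```

```text
inner scene c [ 529.4 -191.3]
  len [148.9 102.7 146.8 105.9] ang [  95.7    6.6  -83.  -172.3]
[[ 485.1 -271.8]
 [ 470.2 -123.7]
 [ 572.2 -112. ]
 [ 590.  -257.7]]
outer scene c [ 529.4 -191.4]
  len [169.5 124.9 170.8 124.1] ang [  96.5    7.   -83.8 -173.6]
[[ 477.1 -282.8]
 [ 458.  -114.4]
 [ 582.   -99.2]
 [ 600.4 -269. ]]
gearbox top scene c [ 529. -180.]
  len [112.2  94.5 119.   98.2] ang [  95.6    9.4  -82.5 -174.6]
[[ 486.7 -242. ]
 [ 475.8 -130.3]
 [ 569.  -114.8]
 [ 584.5 -232.8]]
outer side c [ 529.3 -194.8]
  len [126.  170.7 124.6 167.9] ang [-173.3   95.8    5.4  -83.7]
[[ 600.8 -271.7]
 [ 475.6 -286.3]
 [ 458.4 -116.5]
 [ 582.4 -104.8]]
inner side c [ 529.2 -196.5]
  len [107.1 149.4 104.6 142.4] ang [-171.9   96.4    4.4  -82.6]
[[ 591.  -261.3]
 [ 485.  -276.5]
 [ 468.3 -128.1]
 [ 572.6 -120.1]]
rack scene c [575.  181.1]
  len [208.6  77.1 199.3  76.9] ang [ 90.5  -7.1 -89.3 179.8]
[[537.6  79.3]
 [535.7 287.9]
 [612.1 278.4]
 [614.6  79. ]]
wedge c [574.8 179.8]
  len [46.  45.2 42.1 43. ] ang [  92.     3.2  -91.4 -171.5]
[[553.7 154.6]
 [552.1 200.5]
 [597.3 203. ]
 [596.2 160.9]]
```

The crops confirm both choices. The middle piece in the rack is light wood and has by far the thickest top, at c2 (305,300). The far crate's gap is on its -y end, at c1 (150,330). My measurements are wedge ≈ (575,180), yaw ≈ 0.5, and gap ≈ (536,-253), yaw ≈ 6.4. I'll turn the tool and go above the rack.

Emit:
carry_out(
  commands=[
    [0.085,0,0,-0.01,-10.4],
    [0.085,0,0,-0.01,-10.4],
    [0.085,0,0,-0.01,-10.4],
    [0.085,0,0,-0.01,-10.4],
    [0.085,0,0,-0.01,-10.4],
    [0.085,0,0,0,-10.4],
    [0.085,0,0,0,-10.4],
    [0.085,0,0,0,0],
  ],
)

```text
t: 1.5
tcp_pos: [217.9, -691.5, 303.3]
tool_rot: [180.0, -0.0, 90.2]
contact_force: [-0.3, 0.3, 0.3]
width: 84.8
```

Emit:
carry_out(
  commands=[
    [0.085,0.0435,0.0178,0,0],
    [0.085,0.0435,0.0178,0,0],
    [0.085,0.0435,0.0178,0,0],
    [0.085,0.0435,0.0178,0,0],
    [0.085,0.0435,0.0178,0,0],
    [0.085,0.0435,0.0178,0,0],
    [0.085,0.0435,0.0178,0,0],
    [0.085,0.0435,0.0178,0,0],
    [0.085,0.0435,0.0178,0,0],
    [0.085,0.0435,0.0178,0,0],
    [0.085,0.0435,0.0178,0,0],
    [0.085,0.0435,0.0178,0,0],
    [0.085,0.0435,0.0178,0,0],
    [0.085,0.0435,0.0178,0,0],
    [0.085,0.0435,0.0178,0,0],
    [0.085,0.0435,0.0178,0,0],
    [0.085,0.0435,0.0178,0,0],
    [0.085,0.0435,0.0178,0,0],
    [0.085,0,0,0,0],
    [0.085,0,0,0,0],
  ],
)

```text
t: 4.0
tcp_pos: [534.0, 92.9, 303.1]
tool_rot: [-180.0, 0.1, 90.2]
contact_force: [0.5, -0.1, -0.1]
width: 85.2
```

Run:
```python
from look import *
s=monitor.get_state();print(s['t'],s['tcp_pos'],s['tool_rot'],s['contact_force'],s['qpos'])
print(viewer.camera_model('wrist'));snap('wrist','w1.png')
print(viewer.boxes_of('wedge_mid','wrist'))
```

```text
4.0 [533.98003961  92.930705   303.06656504] [-1.79955846e+02  5.19171623e-02  9.02215111e+01] [ 0.4980789  -0.06643736 -0.06081129] [ 11.43257068  20.12109594 -33.5681822  111.83147603  13.99282848
  52.09300835 -28.98882968]
{'fov_y': 61.677021427445986, 'cx': 313.9222221662279, 'cy': 239.00969277854563, 'origin': array([533.38217897, 161.23915648, 424.75946893]), 'orientation': array([-15.62141702,   0.11954068,   0.17353042])}
[{'position': [677.7, 134.6, 133.5], 'confidence': 0.87}, {'position': [575.2, 179.1, 132.7], 'confidence': 0.6}, {'position': [457.4, 213.1, 131.9], 'confidence': 0.58}]
```

View pics/w1.png

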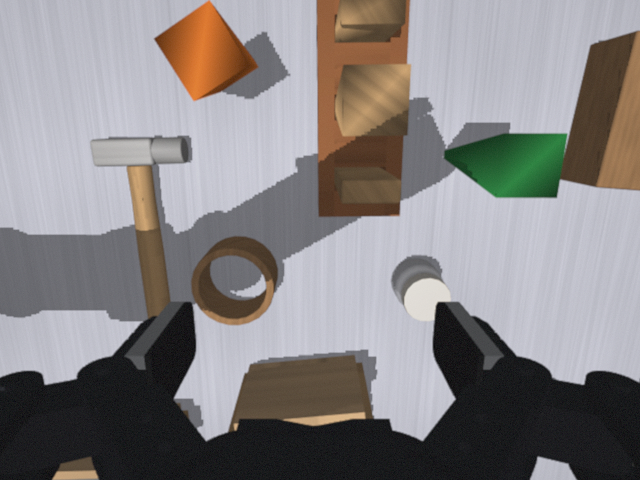

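w1 shows the wedge top at pixels (343,64), (411,66), (408,136) and (342,134), with orange at upper left and green at right. I'll triangulate the top face.

Run:
```python
from geo import *
from cell import viewer
cm=viewer.camera_model('wrist')
p=np.array([atz(cm,u,v,135) for u,v in [(343,64),(411,66),(408,136),(343,134)]]);print(p,p.mean(0))
print([atz(cm,u,v,45) for u,v in [(319,216),(400,215),(318,0),(410,0)]])
```

```text
[[552.07435745 200.25186645]
 [597.49007038 199.0746972 ]
 [598.41616017 153.79644728]
 [553.02710515 155.07360365]] [575.25192329 177.04915365]
[array([537.58726537,  76.86742512]), array([615.68991519,  78.01310906]), array([535.81976897, 262.50525657]), array([613.14594511, 262.58373969])]
```

Emit:
carry_out(
  commands=[
    [0.085,0.0422,0.0206,0,0],
    [0.085,0.0422,0.0206,0,0],
    [0.085,0,0,0.03,0],
    [0.085,0,0,0.04,0],
    [0.085,0,0,0.04,0],
    [0.085,0,0,0.04,0],
    [0.085,0,0,0.02,0],
    [0.085,0,0,0.018,0],
    [0.085,0,0,0,0],
    [0.085,0,0,0,0],
  ],
)

```text
t: 5.35
tcp_pos: [575.8, 178.5, 116.3]
tool_rot: [179.9, -0.0, 90.3]
contact_force: [-0.1, -0.2, -0.2]
width: 84.8
```

Run:
```python
from look import *
s=monitor.get_state();print(s['t'],s['tcp_pos'],s['contact_force'])
snap('wrist','w2.png');
```

```text
5.35 [575.77868919 178.46104261 116.31485759] [-0.11711775 -0.15836018 -0.1666681 ]
```

View pics/w2.png

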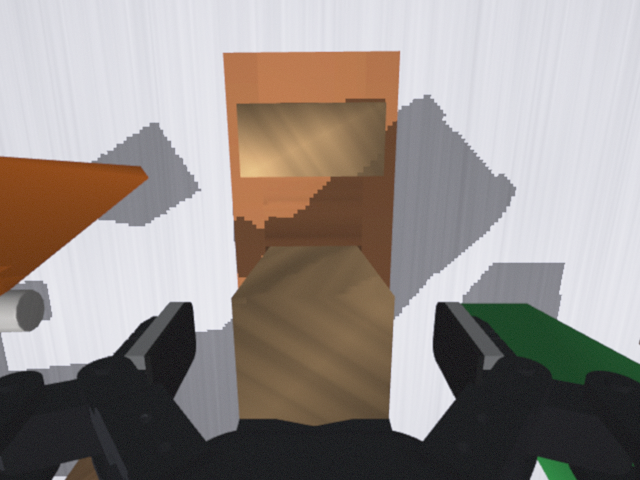

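The wedge stands between the pads, at pixels (233–393, 247–425), centred near column 313. I'll close on it.

Emit:
carry_out(
  commands=[
    [0.03,0,0,0,0],
    [0.03,0,0,0,0],
    [0.03,0,0,0,0],
    [0.03,0,0,0,0],
    [0.03,0,0,0,0],
    [0.03,0,0,0,0],
    [0.03,0,0,0,0],
    [0.03,0,0,0,0],
    [0.03,0,0,-0.005,0],
    [0.03,0,0,-0.01,0],
    [0.03,0,0,0,0],
  ],
)

```text
t: 6.78
tcp_pos: [575.4, 178.3, 131.1]
tool_rot: [179.9, -0.0, 90.3]
contact_force: [-0.1, -0.0, -1.3]
width: 44.3
```

The width is 44 mm and the force reads about 1 N of weight, so the wedge is held. Lifting it clear.

Emit:
carry_out(
  commands=[
    [0.03,0,0,-0.02,0],
    [0.03,0,0,-0.03,0],
    [0.03,0,0,-0.03,0],
    [0.03,0,0,-0.03,0],
    [0.03,0,0,-0.03,0],
    [0.03,0,0,-0.03,0],
    [0.03,0,0,-0.02,0],
    [0.03,0,0,0,0],
  ],
)

```text
t: 7.78
tcp_pos: [575.5, 178.8, 322.9]
tool_rot: [179.8, -0.1, 90.3]
contact_force: [0.2, -0.4, -0.8]
width: 44.6
```

Run:
```python
from look import *
s=monitor.get_state();print(s['t'],s['tcp_pos'],s['contact_force'],s['width'])
a=snap('side','s2.png'); b=snap('wrist','w3.png')
cv2.imwrite('pics/s2w3.png',cv2.resize(cv2.hconcat([a,b])[:,:,::-1],(800,300)))
```

```text
7.775 [575.49028505 178.78375833 322.89390447] [ 0.1888623  -0.42623417 -0.82951624] 44.621357272918814
```

View pics/s2w3.png

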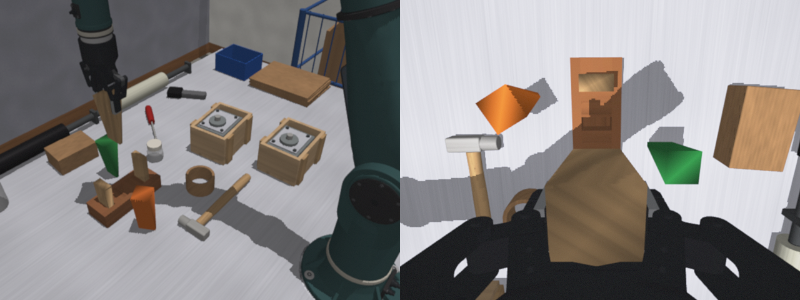

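Emit:
carry_out(
  commands=[
    [0.03,-0.0432,-0.0042,0,0],
    [0.03,-0.0432,-0.0042,0,0],
    [0.03,-0.0432,-0.0042,0,0],
    [0.03,-0.0432,-0.0042,0,0],
    [0.03,-0.0432,-0.0042,0,0],
    [0.03,-0.0432,-0.0042,0,0],
    [0.03,-0.0432,-0.0042,0,0],
    [0.03,-0.0432,-0.0042,0,0],
    [0.03,-0.0432,-0.0042,0,0],
    [0.03,-0.0432,-0.0042,0,0],
    [0.03,0,0,0,-6.1],
    [0.03,0,0,0,0],
    [0.03,0,0,0,0],
  ],
)

```text
t: 9.5
tcp_pos: [535.2, -253.1, 319.6]
tool_rot: [-179.9, -0.1, 96.4]
contact_force: [-0.4, -0.5, -1.0]
width: 44.3
```

Run:
```python
from look import *
s=monitor.get_state();print(s['t'],s['tcp_pos'],s['tool_rot'],s['contact_force'],s['width'])
a=snap('side','s4.png'); b=snap('scene','c4.png');b=snap('wrist','w4.png')
```

```text
9.5 [ 535.17559764 -253.07667002  319.61612472] [-1.79935984e+02 -6.90361147e-02  9.64305480e+01] [-0.36945019 -0.50324834 -0.96471652] 44.321274234041304
```

View pics/c4.png

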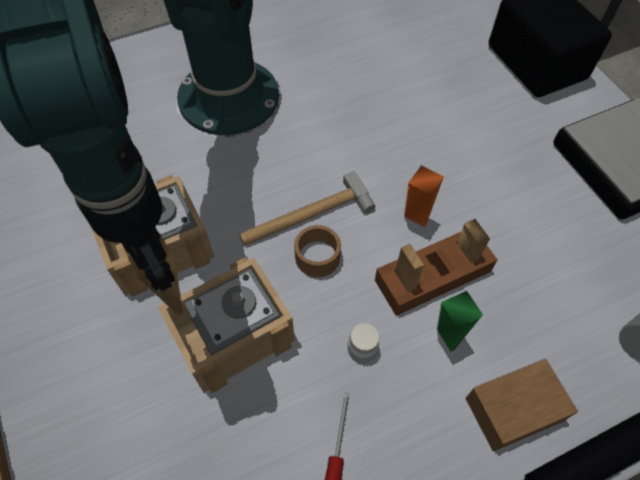

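View pics/w4.png

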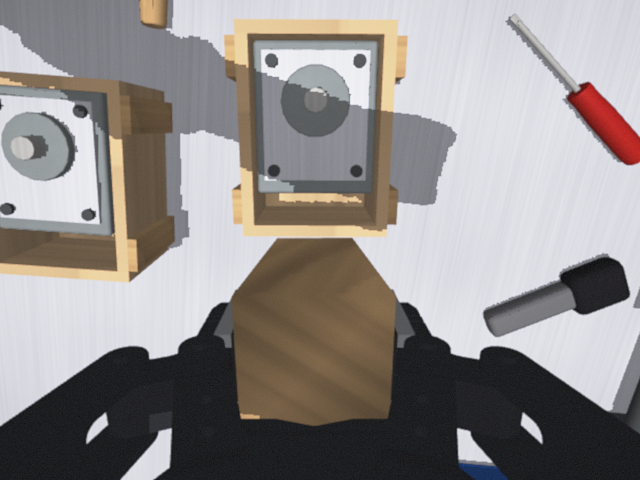

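View pics/s4.png

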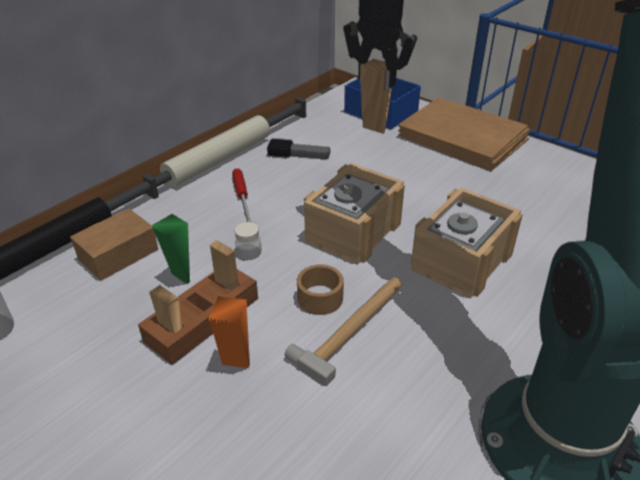

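Run:
```python
import cv2
a=cv2.imread('pics/w4.png')
cv2.imwrite('pics/w4c.png',cv2.resize(a[140:250,215:425],None,fx=3.8,fy=3.8,interpolation=cv2.INTER_CUBIC))
```

```text
(no output)
```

View pics/w4c.png

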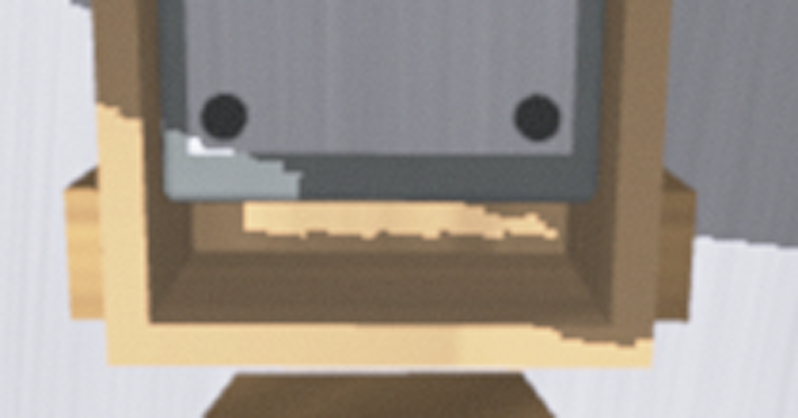

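Run:
```python
from geo import *
from cell import viewer,monitor
cm=viewer.camera_model('wrist');np.set_printoptions(precision=1,suppress=True)
q=lambda u,v:atz(cm,(u+.5)/3.8-.5+215,(v+.5)/3.8-.5+140,100)
p=np.array([q(*x) for x in [(150,323),(612,325),(165,200),(597,200),(107,365),(652,365)]]);print(p)
for i in (0,2,4):
    d=p[i+1]-p[i];print(np.linalg.norm(d),np.degrees(np.arctan2(d[1],d[0])),p[i:i+2].mean(0))
y=np.array([-np.sin(np.radians(6.4)),np.cos(np.radians(6.4))])
g=p[:2].mean(0)+15*y;print('gap',g, 'gapwidth',(p[2:4].mean(0)-p[:2].mean(0))@y)
```

```text
[[ 484.1 -273. ]
 [ 589.8 -261.6]
 [ 485.4 -244.2]
 [ 582.  -233.3]
 [ 474.9 -284.1]
 [ 600.5 -269.9]]
106.30874825581542 6.197401951604179 [ 537.  -267.3]
97.22974031671748 6.444438250640816 [ 533.7 -238.8]
126.34092166381916 6.455064797862537 [ 537.7 -277. ]
gap [ 535.3 -252.4] gapwidth 28.68842290808815
```

The gap measured with the wrist camera is (535.5,-252.4) at 6.3°, and the TCP is within 1 mm of it. I'll lower the wedge into the gap.

Emit:
carry_out(
  commands=[
    [0.03,0.0005,0,0.03,0],
    [0.03,0,0,0.03,0],
    [0.03,0,0,0.03,0],
    [0.03,0,0,0.02,0],
    [0.03,0,0,0.015,0],
    [0.03,0,0,0.015,0],
    [0.03,0,0,0.01,0],
    [0.03,0,0,0.005,0],
    [0.03,0,0,0,0],
    [0.03,0,0,0,0],
  ],
)

```text
t: 10.9
tcp_pos: [535.8, -253.8, 165.8]
tool_rot: [179.9, 0.0, 96.4]
contact_force: [-0.6, -0.3, -0.7]
width: 44.2
```

Run:
```python
from look import *
s=monitor.get_state();print(s['t'],s['tcp_pos'],s['tool_rot'],s['contact_force'],s['width'])
a=snap('wrist','w5.png'); b=snap('scene','c5.png')[220:420,110:330]
cv2.imwrite('pics/c5w5.png',cv2.resize(cv2.hconcat([cv2.resize(b,(528,480)),a])[:,:,::-1],(800,329)))
```

```text
10.9 [ 535.76926637 -253.78461773  165.79257631] [1.79946559e+02 2.75433746e-02 9.64188030e+01] [-0.6261756  -0.30866532 -0.74195423] 44.24800911388832
```

View pics/c5w5.png

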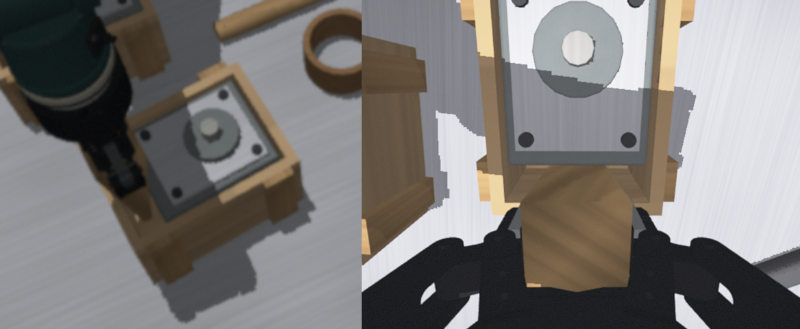

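The wedge tip has entered the gap without contact. Pressing down in small steps.

Emit:
carry_out(
  commands=[
    [0.03,0,0,0.006,0],
    [0.03,0,0,0.006,0],
    [0.03,0,0,0.005,0],
    [0.03,0,0,0.004,0],
    [0.03,0,0,0.003,0],
    [0.03,0,0,0,0],
    [0.03,0,0,0,0],
  ],
)

```text
t: 11.88
tcp_pos: [535.6, -253.7, 141.3]
tool_rot: [180.0, 0.0, 96.4]
contact_force: [0.6, -0.1, -1.4]
width: 44.6
```

Emit:
carry_out(
  commands=[
    [0.03,0,0,0.003,0],
    [0.03,0,0,0.002,0],
    [0.03,0,0,0.002,0],
    [0.03,0,0,0,0],
  ],
)

```text
t: 12.38
tcp_pos: [536.2, -252.8, 134.9]
tool_rot: [179.9, -0.0, 96.5]
contact_force: [0.5, 2.8, 4.9]
width: 44.1
```

Emit:
carry_out(
  commands=[
    [0.03,0.001,0,0.002,0],
    [0.03,0,0,0.002,0],
    [0.03,0,0,0.001,0],
    [0.03,0,0,0,0],
  ],
)

```text
t: 12.88
tcp_pos: [536.1, -252.1, 129.8]
tool_rot: [179.9, -0.0, 96.4]
contact_force: [0.6, 1.1, 4.4]
width: 44.4
```

Emit:
carry_out(
  commands=[
    [0.03,0,0,0.002,0],
    [0.03,0,0,0.002,0],
    [0.03,0,0,0,0],
  ],
)

```text
t: 13.25
tcp_pos: [536.2, -251.8, 127.0]
tool_rot: [179.9, 0.0, 96.4]
contact_force: [-1.7, 2.8, 13.8]
width: 44.5
```

Emit:
carry_out(
  commands=[
    [0.03,0.0005,0,0.001,0],
    [0.03,0,0,0.001,0],
    [0.03,0,0,0,0],
    [0.03,0,0,0,0],
  ],
)

```text
t: 13.75
tcp_pos: [536.3, -251.8, 126.6]
tool_rot: [179.9, 0.1, 96.4]
contact_force: [-4.7, 2.9, 23.9]
width: 44.3
```

The wedge has stopped hard at 24 N (about 0.4 mm of travel for 10 N more force). I'll check that the gearbox is home before letting go.

Run:
```python
from look import *
s=monitor.get_state();print(s['t'],s['tcp_pos'],s['contact_force'],s['torque'])
a=snap('wrist','w6.png'); b=snap('scene','c6.png')[240:400,150:310];c=snap('side','s6.png')[130:270,290:430]
cv2.imwrite('pics/c6.png',cv2.resize(cv2.hconcat([cv2.resize(b,(480,480)),cv2.resize(c,(480,480)),a])[:,:,::-1],(800,240)))
cv2.imwrite('pics/w6c.png',cv2.resize(a[0:300,150:500,::-1],None,fx=2,fy=2))
for c in('scene','side'):print(viewer.boxes_of('gearbox',c))
```

```text
13.75 [ 536.31096028 -251.76552948  126.64158118] [-4.70816866  2.88386742 23.93454786] [ 0.63983343  1.08581928 -0.35815418]
[{'position': [536.2, -172.0, 104.4], 'confidence': 0.81}, {'position': [314.2, -190.1, 105.3], 'confidence': 0.65}]
[{'position': [518.6, -162.8, 101.4], 'confidence': 0.92}, {'position': [298.4, -217.7, 105.8], 'confidence': 0.86}, {'position': [528.5, -236.3, 137.5], 'confidence': 0.4}]
```

View pics/c6.png

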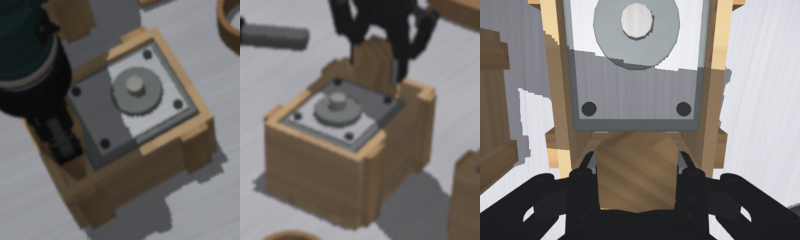

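View pics/w6c.png

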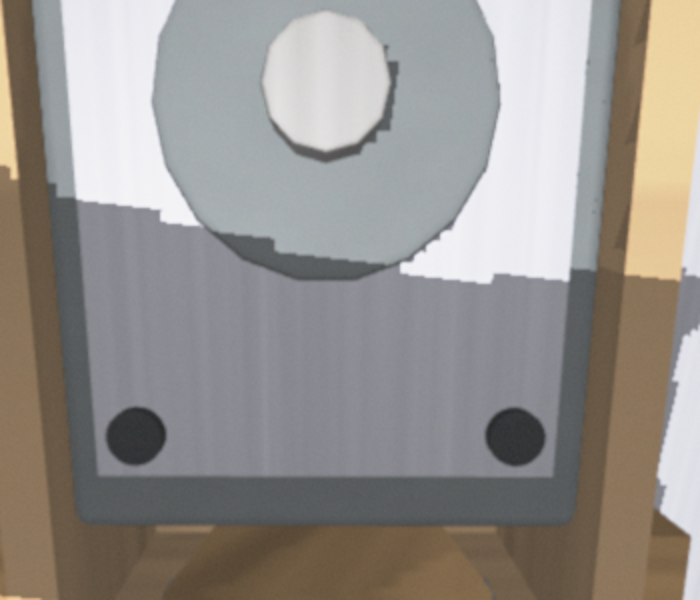

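Run:
```python
from geo import *
from cell import viewer
import cv2
cm=viewer.camera_model('wrist')
p=np.array([atz(cm,u/2+150,v/2,100) for u,v in [(78,522),(576,523)]]);print(p)
y=np.array([-np.sin(np.radians(6.3)),np.cos(np.radians(6.3))])
print((p.mean(0)-[535.5,-252.4])@y)
a=cv2.imread('pics/s6.png');cv2.imwrite('pics/s6c.png',cv2.resize(a[150:270,290:420],None,fx=5,fy=5,interpolation=cv2.INTER_CUBIC))
```

```text
[[ 485.44712666 -239.29920891]
 [ 581.76637455 -228.82915826]]
18.432840020137135
```

View pics/s6c.png

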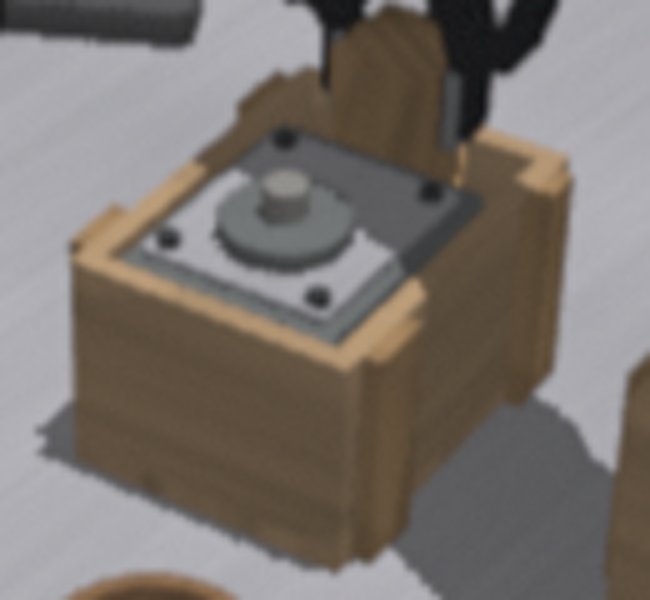

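The gearbox edge now sits 18 mm from the aim point; 17 mm is home. There is no visible gap at the far board. I'll let go and retreat straight up.

Emit:
carry_out(
  commands=[
    [0.07,0,0,0,0],
    [0.07,0,0,0,0],
    [0.07,0,0,0,0],
    [0.07,0,0,0,0],
    [0.07,0,0,0,0],
    [0.07,0,0,-0.01,0],
    [0.07,0,0,-0.02,0],
    [0.07,0,0,-0.03,0],
    [0.07,0,0,-0.04,0],
    [0.07,0,0,-0.04,0],
    [0.07,0,0,-0.04,0],
    [0.07,0,0,0,0],
    [0.07,0,0,0,0],
  ],
)

```text
t: 15.62
tcp_pos: [534.6, -252.1, 303.2]
tool_rot: [-180.0, 0.0, 96.4]
contact_force: [-0.7, 0.5, -0.5]
width: 69.2
```

Run:
```python
from look import *
s=monitor.get_state();print(s['t'],s['tcp_pos'],s['contact_force'],s['width'])
a=snap('wrist','w7.png'); b=snap('scene','c7.png')[240:400,150:310];c=snap('side','s7.png')[130:270,290:430]
cv2.imwrite('pics/w7s.png',cv2.hconcat([cv2.resize(b,(400,400),interpolation=2),cv2.resize(c,(400,400),interpolation=2)])[:,:,::-1])
for c in('scene','side','wrist'):print(viewer.boxes_of('wedge_mid',c))
```

```text
15.625 [ 534.58115987 -252.12126175  303.20114117] [-0.7250886   0.48798167 -0.48642582] 69.22027194323942
[{'position': [695.4, 122.9, 133.4], 'confidence': 0.92}, {'position': [467.5, 203.4, 109.1], 'confidence': 0.57}]
[{'position': [519.5, -236.6, 134.7], 'confidence': 0.8}, {'position': [443.4, 214.8, 92.4], 'confidence': 0.67}, {'position': [675.7, 141.1, 98.6], 'confidence': 0.6}]
[{'position': [537.5, -249.1, 141.7], 'confidence': 0.82}]
```

View pics/w7s.png

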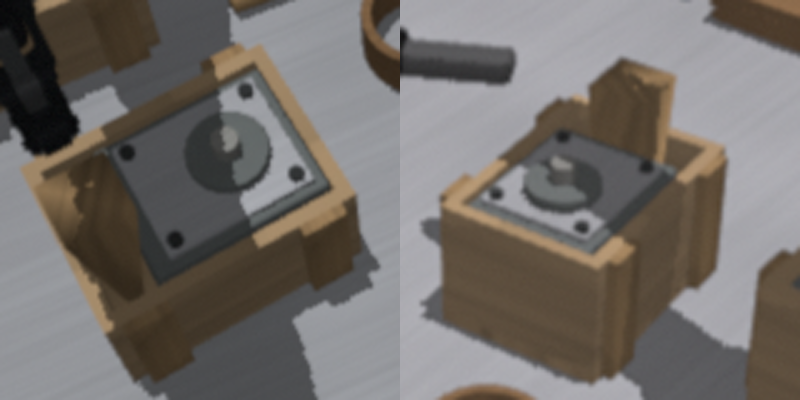

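View pics/w7.png

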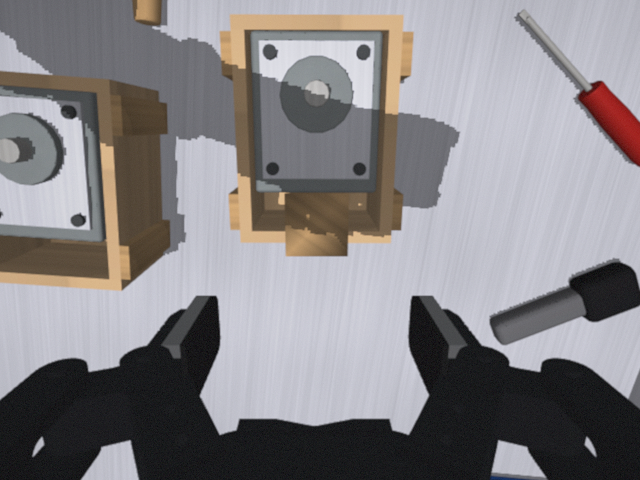

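Run:
```python
from geo import *
from cell import viewer,monitor
cm=viewer.camera_model('wrist')
y=np.array([-np.sin(np.radians(6.3)),np.cos(np.radians(6.3))])
for z,u in ((100,[(256,191.5),(377,191.5)]),(146,[(286,256),(347.5,256)])):
    p=np.array([atz(cm,*q,z) for q in u]);print(z,p,np.linalg.norm(p[1]-p[0]),(p.mean(0)-[535.5,-252.4])@y)
p=np.array([atz(cm,*q,100) for q in [(252,31),(385,31)]]);print((p.mean(0)-[535.5,-252.4])@y)
from cell import hand_in
print(monitor.get_state()['t']);hand_in()
```

```text
100 [[ 484.83095432 -239.35160105]
 [ 582.23201293 -228.40602905]] 98.01414064300307 18.625348476564607
146 [[ 515.90577054 -276.1109389 ]
 [ 560.29402362 -271.09971763]] 44.67022890348101 -21.362566254019217
136.61470473165974
15.925
the job is handed in; nothing more can be done
```

I took the thick light-wood wedge from the middle rack pocket and lowered it thin end down into the gap of the crate farther from the base. I pressed it until it stopped hard at about 24 N, let go, backed off and handed in at about 16 s.

Last checks, after release:
- **Wedge:** it stands upright in the gap. The width of its top, measured at the expected 146 mm height, comes to 44.7 mm (true width 45). That puts its centre about 20 mm below the rim, inside the 15–25 mm asked for.
- **Gearbox:** its edge is about 18.6 mm from the aim point, where home is 17 mm. That is within the 2 mm calibration error, and it read 18.4 mm before release. No gap shows at the far board, and its far edge reads 136.6 mm (137 expected).
- **Robot:** the gripper is clear of everything and the force reading is near zero.

None of these checks failed. The trained networks' gearbox positions differed by 15–20 mm between cameras, so I relied on edges measured in the pictures instead.

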